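Set the cutting angle on the rotary angle jig

ROBOT

A 6-joint arm with a two-finger parallel gripper is mounted at the origin on the work surface. World frame = base frame: x ahead of the robot, y to its left, z up, the work surface at z = 0. Lengths are in mm, angles in rad, forces in N, time in s.
With the tool pointing down it reaches from about 325 to 900 mm from the base axis. Payload 6.1 kg.
Tool frame: the origin (TCP) lies at the very end of the fingers, on their centre line; the grasp point (between the pads) lies 19 mm behind it (robot.grasp_offset is the distance from the TCP to the grasp point, in mm); z points along the fingers, y is the line along which they close (so a half turn about z gives the same grasp; the last joint's range is limited). The gripper opens to 87 mm and grips with 3 to 60 N. Pads are 19 mm wide; open, the fingers measure 117 mm over their backs; the gripper's body (75 mm by 190 mm) begins 51 mm behind the grasp point.
Start: joints at [-1.437, 0.22, 1.526, -0, 1.395, -0.126], TCP at [160.548, -604.02, 222.538] pointing down, gripper open.
Joint ranges: [-2.98, 2.98], [-0.91, 2.08], [0.09, 2.57], [-1.24, 4.39], [0.2, 2.65], [-2.68, 2.68]. Speed limits (rad/s): [2.57, 2.57, 3.01, 3.14, 3.14, 3.14].

INTERFACE

Orientations are given as a rotation vector (axis times angle).
In Python, from cell import robot gives the robot as it stands. The module is installed in compiled form; this text tells all that it offers.
- The arm moves only by the shell command python3 -m jog 'ROWS' [FORCE]. ROWS is text: rows parted by semicolons, each of 7 numbers parted by spaces: the shift along the tool's x, y, z in m, then the turn, a rotation vector about the tool's x, y, z in degrees, then the finger opening in m, from 0 to 0.087. A call has 1 to 12 rows; each row is the pose to reach, as a shift and turn from the pose commanded when the call began, along the tool's axes at that moment; what a row does not reach only later rows make up. A row lasts 1/8 s, in which the tool goes at most 62.5 mm and 10.7 degrees, less where a joint would pass 70% of its speed; a pose out of reach is approached as far as the arm can. A call with a gripper value outside its range is refused whole. The fingers move at their own pace and stop on an object; FORCE is the grip in N (left out, the last holds). Time passes only in rows, so rows that repeat a pose let the fingers close. It gives the time, the measured TCP pose, the force, the opening and the grip force at its end, in the units of the state.
- robot.read_state(): the state, without advancing time (a new reading comes with each control period).
- robot.get_image(name): name is "side" or "top" or "wrist"; returns (picture, depth): 384x512x3 uint8, red, green, blue; 384x512 float32, mm along the optical axis (not along the pixel's ray), 0 where there is no reading.
- robot.camera_model(name): a dict with "fx", "fy", "cx", "cy" (pixels), "rvec" (rotation vector, rad) and "tvec" (3), from world to camera coordinates, as OpenCV has them. Camera axes: x right, y down, z forward; pixel columns grow to the right and rows downward; lengths in mm; the calibration is good to about 2 mm. A picture is of the moment at which its call begins: read the wrist's pose just before it. camera_model takes no time and is no camera call; for the wrist camera it gives the pose at the moment of the call.
- robot.finish_job(): hands the job in; it is judged then, once.
Trained networks look in the newest picture that a camera, given by its name, has taken for a name from the list of things; names that differ only in an ending like _2 or _b are one class to them, and where a whole thing is asked for, a point or a joint stands for the part that bears it (a point fixed in the world has none). Each returns a list of dicts, best first, with "p" (0 to 1); they miss things now and then, are a little off and sometimes report something else, mostly with a low value. They report only what shows in the picture. A call takes as long as a camera call.
- robot.look_for(thing, camera): "xyz" ([x, y, z] in mm, in world coordinates, good to about 4 mm: the middle of the surface that is visible of it).
- robot.cut_out(thing, camera): "pixels" (384x512 bool, what is visible of it).
The state is a dict: "clock": time; "qpos": joint angles; "qd": joint speeds; "joint_efforts": joint torques, N m; "ee_pos": TCP position; "orientation": TCP orientation; "ft_force": force on the tool from outside, world axes, zero at the start; "moment": the same for the moment, N m; "width": opening from 0.0 (shut) to 1.0 (fully open); "grasp_force": force on a finger pad.
Only numpy, scipy, OpenCV 4.12 (cv2) and the standard library are available. Lean on these libraries where they do the work, as an engineer would, in place of code of your own. Each camera call takes 0.05 s, during which the arm holds its last target. There are 200 camera calls.

TASK

Set the foam-cutting angle on the round angle jig: with your fingertips push the upright lever around its arc, from one side at a time, until the pointed end of the steel rule aims at the middle of the tall stud on the scale (not at the flat washer), then leave it there and move clear. Only push the lever, do not pinch or grip it, and leave the tape, knife, pencil and glue bottle where they are.

Things in the scene. Friction and masses are not known exactly. Their poses are not given: they have to be found in the camera images.
- jig: round plywood plate of the angle jig, 270 mm across, 12 mm thick, lying fixed on the table; origin at the centre of its underside, on the pivot axis of the ring; z up; its x axis runs to the middle of the dark-ticked scale (ticks every 5 degrees, 75 degrees to either side)
- swing (a joint): angle in rad of the black ring (140 mm across) with the steel rule on it, about the vertical pivot; 0 when the pointed end of the rule aims along the jig's +x, growing anticlockwise seen from above; end stops at -1.2 and 1.2; stiff: it takes about 2 N at the lever to turn, and stays where it is left
- pivot (a point): point on the pivot axis at the top face of the steel rule, 27 mm above the table; turns with the ring, its x axis runs along the rule to the pointed end; the rule is 28 mm wide and 3 mm thick
- pointer_tip (a point): the pointed end of the steel rule, 88 mm from the pivot axis, 27 mm above the table
- lever_mid (a point): centre of the upright aluminium lever, on the rule's tail, on the opposite side of the pivot from the pointed end (so the pointed end moves the opposite way), 105 mm from the pivot axis; the lever is a tab 12 mm thick along the arc and 16 mm along the rule, standing from 27 mm to 82 mm above the table, this point 57 mm above it; axes as point pivot
- stud: the tall waisted dark steel stud fixed on the scale, 16 mm across and 28 mm high: the mark to set; origin at the centre of its underside, 98 to 124 mm from the pivot axis, 12 mm above the table
- washer: the flat dark steel washer fixed on the other half of the scale, 24 mm across and 4 mm thick: not the mark; origin at the centre of its underside
- tape: loose roll of pale tape lying flat, 84 mm across and 24 mm high; origin at the centre of its underside; leave alone
- knife: loose white craft knife lying down, about 155 mm long, 22 mm wide and 22 mm high, along its x axis; origin on its underside near its middle; leave alone
- pencil: loose pencil lying down, about 175 mm long and 8 mm thick, along its x axis; origin at the middle of its underside; leave alone
- glue: loose white glue bottle standing, 48 mm across and 120 mm high; origin at the centre of its underside; leave alone

How it is judged (in metres and radians):
At the end, for the whole second after the job is handed in: The line of the steel rule, carried on beyond its pointed end, passes within 5 mm of the centre of the tall stud, and the ring is at rest (x of stud in the frame of pivot above 0.05 m and y of stud in the frame of pivot between -0.005 and 0.005 m and velocity of joint swing between -0.02 and 0.02 rad/s); the robot touches nothing.
It fails at once if the lever is pinched: the fingers press on both of its sides at once (over 1 N each) (contact force between the fingers and swing_c0 above 1 N and contact force between the fingers and swing_c1 above 1 N).
It fails at once if the tape, knife, pencil or glue bottle is moved more than 15 mm (distance of any of tape, knife, pencil, glue from where it was at the start of the episode above 0.015 m).
It also fails if it takes over 43 s, if anything falls off the work surface, if the arm or the gripper's body presses on something with over 40 N, if the wrist force passes 120 N, or if a joint passes its speed limit or range.

## Working session

There is one attempt and no reset: what is moved stays moved. The work goes in short steps, Python scripts to look and compute and a shell command to move; the robot and the scene stay as the last step left them, time stands still between calls to the robot, and variables do not carry over. Pictures are saved under pics/ and viewed, at most 10 in all, crops included, and the job is handed in when it is done.

```bash
mkdir -p pics; python3 - <<'E'
from cell import robot
import cv2,numpy as np
for c in ("top","side"):
    im,d=robot.get_image(c); cv2.imwrite(f"pics/{c}0.png",im[:,:,::-1])
    for t in "jig pivot pointer_tip lever_mid stud washer tape knife pencil glue".split():
        r=robot.look_for(t,c)
        print(c,t,[(np.round(x["xyz"]).tolist(),round(x["p"],2)) for x in r[:3]])
s=robot.read_state();print(s["clock"],s["ee_pos"],s["orientation"])
E
```

```text
top jig [([540.0, 14.0, 11.0], 0.67)]
top pivot [([533.0, 14.0, 22.0], 0.95)]
top pointer_tip [([536.0, 16.0, 25.0], 0.65)]
top lever_mid [([534.0, 16.0, 19.0], 0.75)]
top stud []
top washer [([614.0, -76.0, 17.0], 0.55)]
top tape [([505.0, 326.0, 22.0], 0.68)]
top knife [([506.0, -318.0, 18.0], 0.67)]
top pencil [([786.0, -57.0, 8.0], 0.47)]
top glue [([738.0, -292.0, 81.0], 0.9)]
side jig [([526.0, -12.0, 11.0], 0.56)]
side pivot [([529.0, 14.0, 26.0], 0.81), ([785.0, -55.0, 6.0], 0.18)]
side pointer_tip [([529.0, 15.0, 22.0], 0.78)]
side lever_mid [([526.0, -11.0, 10.0], 0.75), ([518.0, 18.0, 26.0], 0.68), ([502.0, -331.0, 14.0], 0.58)]
side stud [([618.0, 87.0, 24.0], 0.56)]
side washer []
side tape [([505.0, 306.0, 9.0], 0.61)]
side knife [([503.0, -329.0, 15.0], 0.97)]
side pencil [([782.0, -60.0, 8.0], 0.74)]
side glue [([737.0, -310.0, 63.0], 0.59), ([503.0, -331.0, 13.0], 0.46)]
1.1 [ 160.55089952 -604.0313674   222.54396271] [3.11511428e+00 4.06914026e-01 3.61983138e-05]
```

View pics/top0.png

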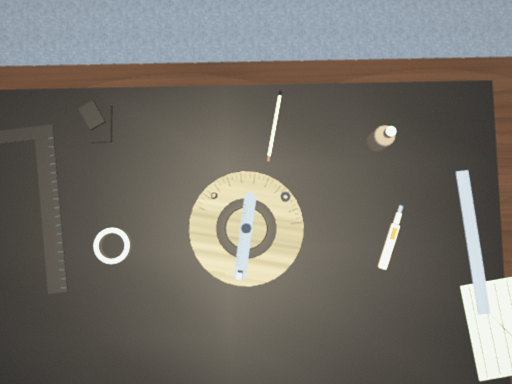

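View pics/side0.png

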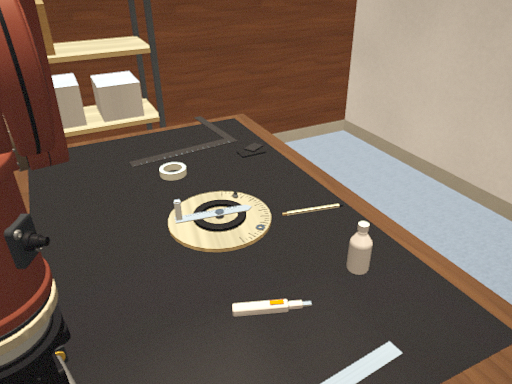

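The top view shows the jig centre at about (246,229), the stud at (214,195) on the left (+y) half, the washer at (285,197), and the lever at (239,275) with the pointed end up near (250,195). The lever has to go towards -y, so I push it from its +y side. I'll move above that side with the fingers closed and look with the wrist camera.

```bash
R="0.430 -0.600 0 0 0 0 0"; python3 -m jog '0.430 -0.600 0 0 0 0 0;0.430 -0.600 0 0 0 0 0;0.430 -0.600 0 0 0 0 0;0.430 -0.600 0 0 0 0 0;0.430 -0.600 0 0 0 0 0;0.430 -0.600 0 0 0 0 0;0.430 -0.600 0 0 0 0 0;0.430 -0.600 0 0 0 0 0;0.430 -0.600 0 0 0 0 0;0.430 -0.600 0 0 0 0 0;0.430 -0.600 0 0 0 0 0;0.430 -0.600 0 0 0 0 0'
cat > h.py <<'E'
from cell import robot
import cv2,numpy as np
def ray(c,uv,z):
    m=robot.camera_model(c);R=cv2.Rodrigues(np.array(m["rvec"],float))[0];t=np.array(m["tvec"],float).ravel()
    C=-R.T@t;d=R.T@np.array([(uv[0]-m["cx"])/m["fx"],(uv[1]-m["cy"])/m["fy"],1]);return C+d*(z-C[2])/d[2]
def proj(c,p):
    m=robot.camera_model(c);K=np.array([[m["fx"],0,m["cx"]],[0,m["fy"],m["cy"]],[0,0,1]])
    return cv2.projectPoints(np.array([p],float),np.array(m["rvec"],float),np.array(m["tvec"],float),K,None)[0].ravel()
E
python3 - <<'E'
from h import *
im,d=robot.get_image("wrist");cv2.imwrite("pics/w1.png",cv2.resize(im[:,:,::-1],(800,600)))
im,d=robot.get_image("top");cv2.imwrite("pics/t1.png",cv2.resize(im[155:305,170:320,::-1],(600,600),interpolation=cv2.INTER_CUBIC))
print(proj("wrist",[532,14,27]),proj("top",[532,14,27]),robot.camera_model("top"))
E
```

```text
clock: 2.6
ee_pos: [422.5, 88.8, 223.0]
orientation: [3.115, 0.409, 0.002]
ft_force: [0.5, -0.1, 0.5]
width: 0.002
grasp_force: 0.0
[335.97018642  97.14587443] [246.60895516 232.82551033] {'fx': 442.2506953436546, 'fy': 442.2506953436546, 'cx': 257.1425856423111, 'cy': 193.85526107732863, 'rvec': array([ 2.16322579, -2.20682247,  0.08476329]), 'tvec': array([2.14660881e-01, 6.22342772e+02, 1.01102021e+03])}
```

View pics/w1.png

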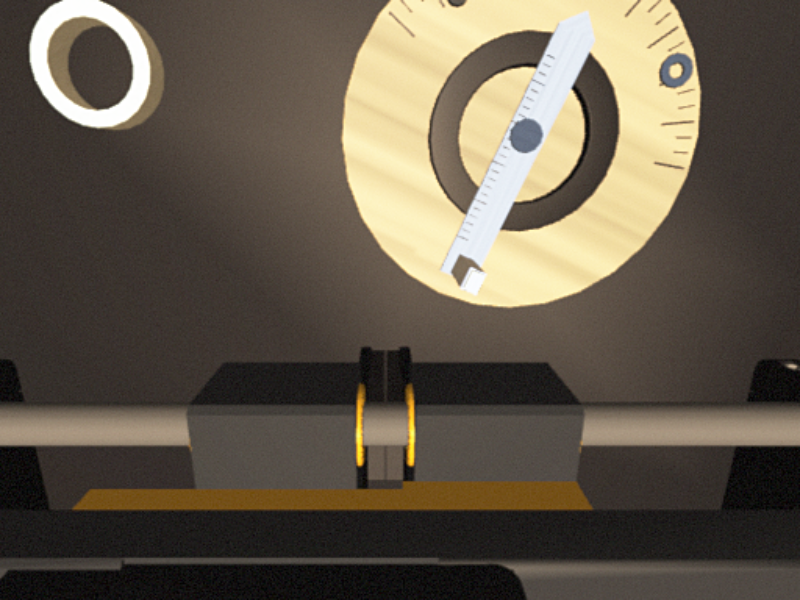

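View pics/t1.png

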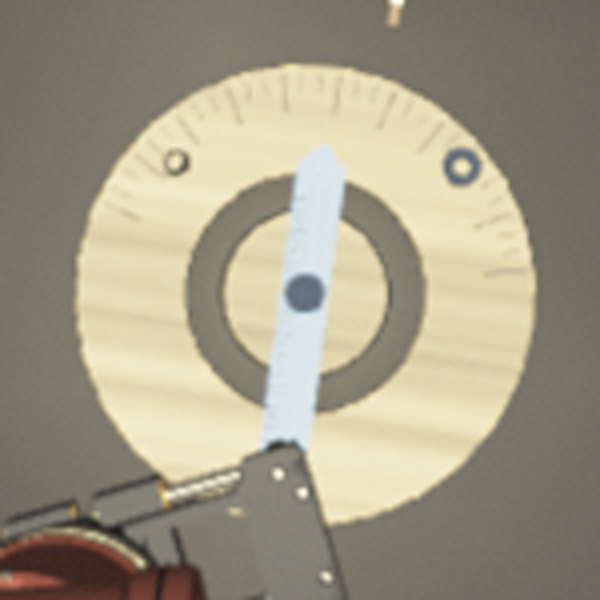

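The wrist picture shows the pivot bolt at (525,135), the lever at (467,272) and the washer at (676,70), with the stud cut off at the top edge (457,0). In the top crop the bolt is at (305,293), the tip at (322,147), the stud top at (176,161), and the lever is hidden. Next I turn these into angles.

```bash
python3 - <<'E'
from h import *
f=lambda x,y:(170+(x+.5)/4-.5,155+(y+.5)/4-.5)
g=lambda x,y:(x*.64,y*.64)
ang=lambda a,b:np.degrees(np.arctan2(b[1]-a[1],b[0]-a[0]))
P=ray("top",f(305,293),30);T=ray("top",f(322,147),27);S=ray("top",f(176,161),40);W=ray("top",f(462,167),16)
print("top",P,T,S,W,ang(P,T),ang(P,S),np.linalg.norm((T-P)[:2]),np.linalg.norm((S-P)[:2]))
P=ray("wrist",g(525,135),30);T=ray("wrist",g(588,13),27);L=ray("wrist",g(473,283),82);W2=ray("wrist",g(676,70),16)
print("wrist",P,T,L,W2,ang(P,T),ang(L,P),np.linalg.norm((T-P)[:2]),np.linalg.norm((L-P)[:2]))
s=robot.read_state();print(s["ee_pos"],cv2.Rodrigues(s["orientation"])[0])
E
```

```text
top [543.46140425  15.42202886  30.        ] [628.05501739   4.04912856  27.        ] [620.60464435  87.94776307  40.        ] [615.49892854 -77.96653823  16.        ] -7.657023868336308 43.23290224388489 85.35468496217182 105.88230076992726
wrist [542.56593141  18.74014574  30.        ] [628.02016369   3.63665463  27.        ] [438.26631264  33.5329352   82.        ] [614.90254452 -74.70273709  16.        ] -10.023150688142797 -8.072406432840214 86.77869126846103 105.343424549
[422.682288    90.50574784 222.76354822] [[ 9.64920863e-01  2.62539892e-01  7.30145694e-04]
 [ 2.62538418e-01 -9.64920093e-01  1.67108499e-03]
 [ 1.14325872e-03 -1.42077347e-03 -9.99998337e-01]]
```

```bash
python3 -m jog '0.012 0 0.060 0 0 0 0;0.012 0 0.120 0 0 0 0;0.012 0 0.178 0 0 0 0;0.012 0 0.178 0 0 0 0;0.012 0 0.178 0 0 0 0'
python3 - <<'E'
from h import *
s=robot.read_state();p=np.array(s["ee_pos"]);R=cv2.Rodrigues(s["orientation"])[0];print(p)
im,d=robot.get_image("wrist");cv2.imwrite("pics/w2.png",im[:,:,::-1])
for th in (-8.5,0,10,20,30,36,40,43):
    a=np.radians(180+th);u=np.array([np.cos(a),np.sin(a)]);t=np.array([-u[1],u[0]])
    q=np.array([543,17])+105*u-21*t
    print(th,q.round(),(R[:2,:2].T@(q-p[:2])).round(1))
E
```

```text
clock: 3.32
ee_pos: [435.0, 89.0, 46.5]
orientation: [3.115, 0.406, 0.004]
ft_force: [-0.1, 0.3, 1.7]
width: 0.005
grasp_force: 0.0
[435.03210814  89.02160093  46.46526526]
-8.5 [442.  53.] [-2.2 36.4]
0 [438.  38.] [-10.2  50.1]
10 [436.  19.] [-17.   67.5]
20 [437.   1.] [-20.6  85.8]
30 [442. -17.] [-20.9 104.5]
36 [446. -28.] [-19.6 115.6]
40 [449. -34.] [-18.1 122.9]
43 [452. -39.] [-16.6 128.3]
```

View pics/w2.png

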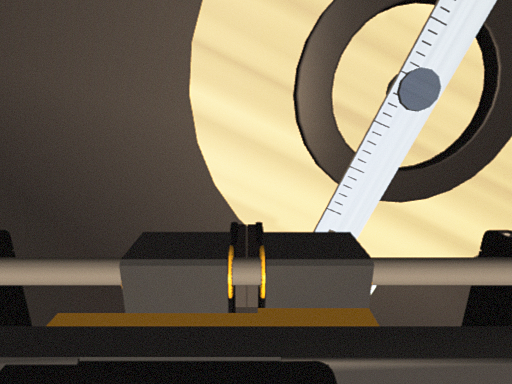

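The wrist view shows the closed fingers at (248,270), beside the lever's foot at about (335,232) with a free gap between them. I'll push to about 25° and check.

```bash
python3 -m jog '-0.002 0.020 0 0 0 0 0;-0.003 0.036 0 0 0 0 0;-0.010 0.050 0 0 0 0 0;-0.014 0.059 0 0 0 0 0;-0.017 0.068 0 0 0 0 0;-0.019 0.077 0 0 0 0 0;-0.020 0.086 0 0 0 0 0;-0.021 0.095 0 0 0 0 0;-0.021 0.105 0 0 0 0 0;-0.021 0.105 0 0 0 0 0'
python3 - <<'E'
from h import *
im,d=robot.get_image("top");cv2.imwrite("pics/t3.png",cv2.resize(im[155:305,170:320,::-1],(600,600),interpolation=cv2.INTER_CUBIC))
E
```

```text
clock: 4.62
ee_pos: [440.1, -18.4, 44.3]
orientation: [3.115, 0.406, -0.002]
ft_force: [0.1, 1.2, -0.0]
width: 0.001
grasp_force: 0.0
```

View pics/t3.png

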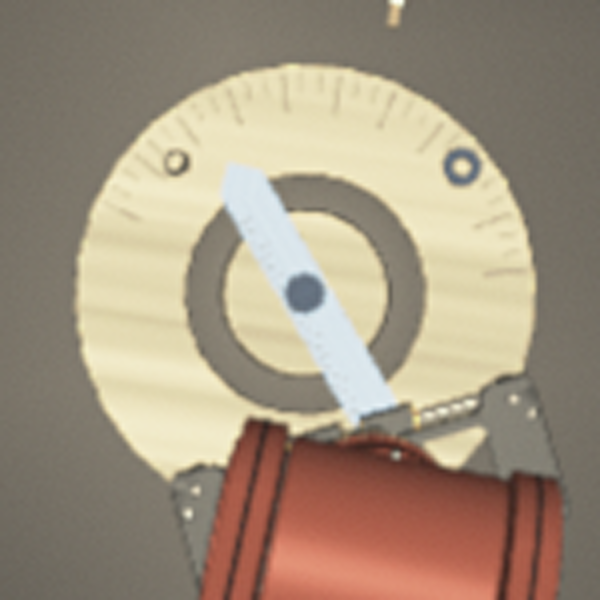

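The rule now points at about 28.5° (tip at (233,165)) and the stud lies at about 43°. I'll push on by about 10°, then measure the rule by its outline.

```bash
python3 -m jog '0 0.006 0 0 0 0 0;0.001 0.012 0 0 0 0 0;0.002 0.018 0 0 0 0 0;0.002 0.018 0 0 0 0 0'
cat >> h.py <<'E'
def rule(c="top",n=5):
    # rule heading from its bright bluish outline on the pointed half, plus bolt as seen
    im,d=robot.get_image(c);im=im.astype(int)
    P0=np.array([543,17]);H=np.zeros((240,240,3),np.float32)
    g=np.array([[x,y] for x in range(-120,120) for y in range(-120,120)],float)
    px=np.array([proj(c,[P0[0]+x,P0[1]+y,27]) for x,y in g],np.float32)
    v=cv2.remap(im.astype(np.float32),px[:,:1].copy(),px[:,1:].copy(),cv2.INTER_LINEAR)[:,0]
    m=(v[:,2]>v[:,0]-5)&(v.sum(1)>480)&(np.hypot(*g.T)<95)&(g[:,0]>-15)
    q=g[m];l=cv2.fitLine(q.astype(np.float32),cv2.DIST_HUBER,0,.01,.01).ravel()
    return np.degrees(np.arctan2(l[1],l[0]))%180,l[2:]+P0,m.sum()
E
python3 - <<'E'
from h import *
print(rule())
im,d=robot.get_image("top");cv2.imwrite("pics/t4.png",cv2.resize(im[155:305,170:320,::-1],(600,600),interpolation=cv2.INTER_CUBIC))
for t in ("stud",):
    for c in ("top","side"): print(c,[(x["xyz"],x["p"]) for x in robot.look_for(t,c)[:2]] if c=="top" or robot.get_image(c) else 0)
E
```

```text
clock: 5.18
ee_pos: [447.0, -35.0, 44.6]
orientation: [3.115, 0.406, -0.0]
ft_force: [0.1, 0.8, 0.1]
width: 0.004
grasp_force: 0.2Traceback (most recent call last):
  File "<stdin>", line 2, in <module>
  File "h.py", line 14, in rule
    px=np.array([proj(c,[P0[0]+x,P0[1]+y,27]) for x,y in g],np.float32)
                 ~~~~^^^^^^^^^^^^^^^^^^^^^^^^
  File "h.py", line 7, in proj
    m=robot.camera_model(c);K=np.array([[m["fx"],0,m["cx"]],[0,m["fy"],m["cy"]],[0,0,1]])
ValueError: time passes only in moves, steps and waits
```

```bash
sed -i 's/np.array(\[p\],float),np/np.array(p,float).reshape(-1,3),np/; s/None)\[0\].ravel()/None)[0].reshape(-1,2)/; s/    px=.*/    px=proj(c,np.c_[g+P0,np.full(len(g),27)]).astype(np.float32)/' h.py
python3 - <<'E'
from h import *
print(rule())
im,d=robot.get_image("top");cv2.imwrite("pics/t4.png",cv2.resize(im[155:305,170:320,::-1],(600,600),interpolation=cv2.INTER_CUBIC))
print([(x["xyz"],x["p"]) for x in robot.look_for("stud","top")[:2]])
robot.get_image("side");print([(x["xyz"],x["p"]) for x in robot.look_for("stud","side")[:2]])
E
```

```text
Traceback (most recent call last):
  File "h.py", line 15, in rule
    v=cv2.remap(im.astype(np.float32),px[:,:1].copy(),px[:,1:].copy(),cv2.INTER_LINEAR)[:,0]
      ~~~~~~~~~^^^^^^^^^^^^^^^^^^^^^^^^^^^^^^^^^^^^^^^^^^^^^^^^^^^^^^^^^^^^^^^^^^^^^^^^
cv2.error: OpenCV(4.12.0) /io/opencv/modules/imgproc/src/imgwarp.cpp:1713: error: (-215:Assertion failed) dst.cols < SHRT_MAX && dst.rows < SHRT_MAX && src.cols < SHRT_MAX && src.rows < SHRT_MAX in function 'remap'
```

```bash
sed -i 's/px\[:,:1\].copy(),px\[:,1:\].copy(),cv2.INTER_LINEAR)\[:,0\]/px.reshape(240,240,2),None,cv2.INTER_LINEAR).reshape(-1,3)/' h.py
python3 - <<'E'
from h import *
print(rule())
im,d=robot.get_image("top");cv2.imwrite("pics/t4.png",cv2.resize(im[155:305,170:320,::-1],(600,600),interpolation=cv2.INTER_CUBIC))
print([(x["xyz"],x["p"]) for x in robot.look_for("stud","top")[:2]])
robot.get_image("side");print([(x["xyz"],x["p"]) for x in robot.look_for("stud","side")[:2]])
E
```

```text
(np.float32(42.899582), array([572.59908676,  37.78269577]), np.int64(2441))
[]
[]
```

View pics/t4.png

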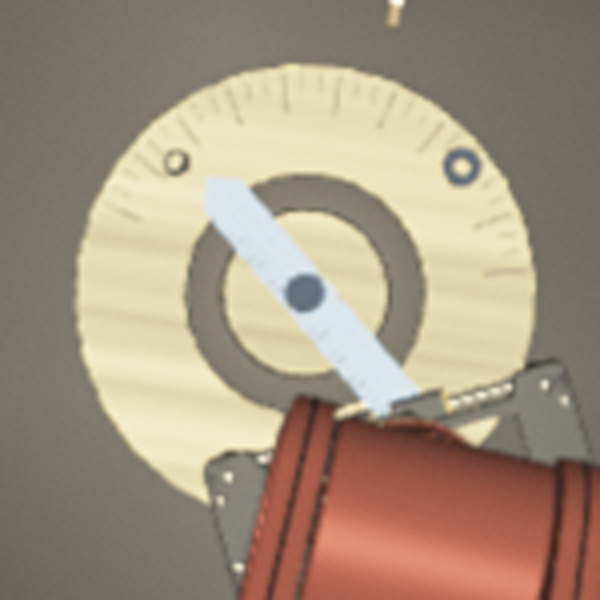

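The tip is at about (209,180), roughly 39.4° in the world, so about 3–4° short of the stud. I'll back off and rise, so the wrist camera can give a precise reading.

```bash
python3 -m jog '0 -0.025 0 0 0 0 0;0 -0.040 -0.050 0 0 0 0;0 -0.050 -0.110 0 0 0 0;0 -0.050 -0.170 0 0 0 0;0 -0.050 -0.230 0 0 0 0;0 -0.050 -0.250 0 0 0 0;0 -0.050 -0.250 0 0 0 0;0 -0.050 -0.250 0 0 0 0'
python3 - <<'E'
from h import *
im,d=robot.get_image("wrist");cv2.imwrite("pics/w5.png",cv2.resize(im[:,:,::-1],(800,600)))
for t in ("stud","pointer_tip","lever_mid"): print(t,[(x["xyz"],x["p"]) for x in robot.look_for(t,"wrist")[:2]])
E
```

```text
clock: 6.52
ee_pos: [433.2, 14.1, 292.9]
orientation: [-3.115, -0.407, 0.004]
ft_force: [-0.7, 0.2, -0.9]
width: 0.005
grasp_force: 0.0
stud [([617.1, 90.5, 20.9], 0.55)]
pointer_tip [([541.7, 9.2, 20.1], 0.62), ([618.0, 88.8, 17.2], 0.47)]
lever_mid [([546.8, 10.4, 24.0], 0.87)]
```

View pics/w5.png

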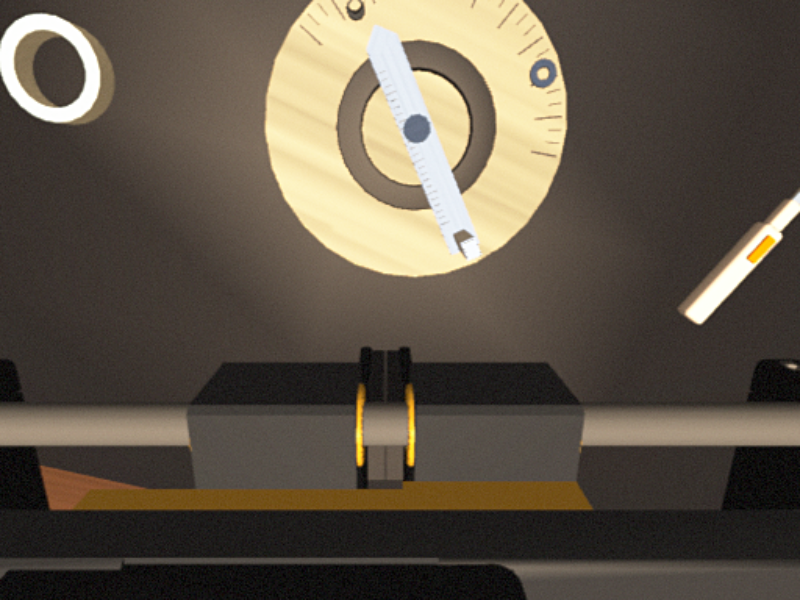

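The wrist picture shows the tip at (380,30), the bolt at (417,128), the lever top at (470,247) and the stud at about (355,9). I'll fit the rule properly in both cameras.

```bash
cat > m.py <<'E'
from h import *
def rule2(c,th):
    im,_=robot.get_image(c);im=im.astype(np.float32)
    n=240;g=np.array([[x,y] for x in np.arange(-120,120) for y in np.arange(-120,120)],float)
    P=np.array([543,17.]);v=cv2.remap(im,proj(c,np.c_[g+P,np.full(len(g),27)]).astype(np.float32).reshape(n,n,2),None,cv2.INTER_LINEAR).reshape(-1,3)
    m=(v[:,2]>v[:,0]-5)&(v.sum(1)>450)
    for _ in range(10):
        a=np.radians(th);u=np.array([np.cos(a),np.sin(a)]);s=g@u;w=g@[-u[1],u[0]]
        S=[];M=[]
        for k in range(-70,71,4):
            if abs(k)<16: continue
            b=m&(abs(s-k)<2)&(abs(w)<26)
            if 60<b.sum()<170: S.append(k);M.append(w[b].mean())
        p=np.polyfit(S,M,1);th+=np.degrees(np.arctan(p[0]))
    a=np.radians(th);return th,P+np.array([-np.sin(a),np.cos(a)])*p[1],len(S)
def off(th,P,S):
    a=np.radians(th);d=np.array(S[:2])-P;return d@[np.cos(a),np.sin(a)],d@[-np.sin(a),np.cos(a)]
E
python3 - <<'E'
from m import *
t=rule2("top",40);S=ray("top",(170+176.5/4-.5,155+161.5/4-.5),40);print("top",t,S,off(t[0],t[1],S))
w=rule2("wrist",40)
for uv,z in (((353,5),40),((355,15),12)):
    S=ray("wrist",(uv[0]*.64,uv[1]*.64),z);print("wrist",w,S,off(w[0],w[1],S))
E
```

```text
top (np.float64(39.02917675163364), array([543.79336897,  16.02129039]), 28) [620.60464435  87.94776307  40.        ] (np.float64(104.96220376803713), np.float64(7.505016944172063))
wrist (np.float64(39.1710762080222), array([543.80078052,  16.01713347]), 28) [616.49840934  88.53092599  40.        ] (np.float64(102.1622825857429), np.float64(10.29870662304617))
wrist (np.float64(39.1710762080222), array([543.80078052,  16.01713347]), 28) [617.0995727   88.82303633  12.        ] (np.float64(102.81285056603339), np.float64(10.145451461856831))
```

The line passes 7.5–10 mm short of the stud centre, so about 4.7° more is needed. I'll go back down the same way and push about 8 mm beyond the last push pose.

```bash
python3 -m jog '0 0 0.060 0 0 0 0;0 0 0.120 0 0 0 0;0 0.005 0.180 0 0 0 0;0 0.015 0.235 0 0 0 0;0 0.025 0.250 0 0 0 0;0 0.040 0.250 0 0 0 0;0 0.050 0.250 0 0 0 0;0.002 0.054 0.250 0 0 0 0;0.004 0.058 0.250 0 0 0 0;0.004 0.058 0.250 0 0 0 0;0.004 0.058 0.250 0 0 0 0'
python3 - <<'E'
from m import *
t=rule2("top",43);print(t,[off(t[0],t[1],S) for S in ([620.6,88],[616.8,88.7])])
E
```

```text
clock: 8.2
ee_pos: [453.0, -41.1, 44.7]
orientation: [3.115, 0.407, 0.001]
ft_force: [-0.5, -0.2, 0.3]
width: 0.003
grasp_force: 0.0
(np.float64(44.107304190032195), array([543.84909403,  16.12402641]), 28) [(np.float64(105.13602394104421), np.float64(-1.8093137899721345)), (np.float64(102.89468419176691), np.float64(1.3381290019321241))]
```

The rule line now passes between the two stud estimates, at -1.8 and +1.3 mm. I'll back off, rise and check.

```bash
python3 -m jog '0 -0.025 0 0 0 0 0;0 -0.040 -0.050 0 0 0 0;-0.010 -0.060 -0.110 0 0 0 0;-0.020 -0.080 -0.170 0 0 0 0;-0.030 -0.090 -0.230 0 0 0 0;-0.040 -0.100 -0.270 0 0 0 0;-0.040 -0.100 -0.270 0 0 0 0;-0.040 -0.100 -0.270 0 0 0 0;-0.040 -0.100 -0.270 0 0 0 0'
python3 - <<'E'
from m import *
for c in ("top","wrist"):
    t=rule2(c,44);print(c,t)
    im,_=robot.get_image(c)
    p=proj(c,[[*(t[1]+r*np.array([np.cos(np.radians(t[0])),np.sin(np.radians(t[0]))])),z] for r,z in ((104,40),(104,12))])
    print(p)
    x,y=np.clip(p[0].round().astype(int)-40,0,[431,303])
    cv2.imwrite(f"pics/f_{c}.png",cv2.resize(im[y:y+80,x:x+80,::-1],(600,600),interpolation=cv2.INTER_CUBIC));print("off",x,y)
    print([(q["xyz"],q["p"]) for q in robot.look_for("stud",c)[:2]])
a=[cv2.imread(f"pics/f_{c}.png") for c in("top","wrist")]
cv2.imwrite("pics/f.png",cv2.resize(np.hstack(a),(800,400)))
E
```

```text
clock: 9.38
ee_pos: [387.8, 45.2, 312.7]
orientation: [-3.115, -0.407, 0.005]
ft_force: [-0.2, 0.0, -0.2]
width: 0.007
grasp_force: 0.0
top (np.float64(44.131059170612595), array([543.8564696 ,  16.11715006]), 28)
[[213.38221779 195.7920101 ]
 [214.52189956 196.62015261]]
off 173 156
[]
wrist (np.float64(44.331319761345824), array([543.76280017,  16.21918398]), 28)
[[259.71699772 -25.40006169]
 [258.80474856 -16.67356613]]
off 220 0
[([610.8, -74.2, 11.6], 0.59)]
```

View pics/f.png

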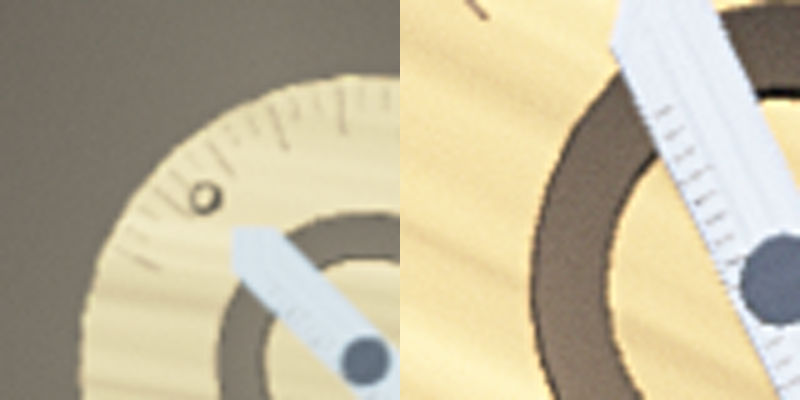

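In the top crop the rule aims at the stud at (205,197), within about 1.5 mm. The two cameras' stud estimates lie on either side of the rule line, and the ring stayed put after I backed off. The arm is clear, so I'm handing in.

```bash
python3 -c "
from cell import robot
print(robot.finish_job())"
```

```text
the job is handed in; nothing more can be done
None
```

The job is handed in: the rule is set at about 44° and aims within about 2 mm of the tall stud's centre by my camera measurements, with the arm clear; the judge's result was not shown.

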